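Fit a new bayonet lamp in the cold-light source and hold it home for clamping

TASK

The cold-light source beside the microscope needs its new lamp: pull the red dust plug out of the lamp socket and leave it in the steel tray. Then take the lamp module by its orange grip, lower its two pins into the socket's red-marked slots, push it down against the spring and twist it clockwise (seen from above) as far as it will go. Finish still gripping the lamp, turned to its stop and pressed fully home with its flange down on the socket rim, so that I can tighten the clamp screw while you hold it; leave the other things on the bench where they are.

Things in the scene. Friction and masses are not known exactly. Their poses are not given: they have to be found in the camera images.
- light_source: Fixed cold-light source: cream box 190 (x) x 130 (y) x 60 mm high, dark front panel on its -x face. Origin under its centre, z up. The lamp socket stands on top of it, upright, its axis at x = -25 mm. A brass clamp screw sticks out 20 mm from the socket's -y side, 20 mm above the box.
- lamp_socket: Fixed bayonet socket: upright aluminium turret, radius 33, 36 mm high, bore radius 17 mm. Origin on its axis at its underside, 60 mm above the bench; z up. Its x axis is the line of the lamp's pins when the lamp is turned to its solid stop; the entry slots lie 1.31 rad anticlockwise of it (from above). Lamp fully home: flange on the rim, lamp origin at z = 10 mm.
- socket_slot (a point): Middle of one entry slot at the rim: 36 mm above the socket's underside, 20.5 mm from its axis. Two slots across from each other, about 9 mm wide, out to radius 24 mm, each with a red mark outside it on the rim. A lamp with its pins in the slots goes straight down until fully home; it is then turned 1.31 rad clockwise to the stop.
- socket_rim (a point): Centre of the socket's rim, 96 mm above the bench, z up. The lamp can be turned while its flange is 0 to 4 mm above the rim, no higher (a lip holds the pins down). At the stop the lip has a notch 2.5 mm high: a turned lamp that is let go is lifted by the spring to 6.5 mm above the rim.
- contact_plate (a joint): Sprung contact plate in the socket, 0 when free (the lamp meets it 10 mm above fully home), 0.010 m when the lamp is fully home. It pushes up with about 4 N at 0 and 12 N at 0.010 m (0.8 N per mm).
- dust_plug: Red plastic dust plug, loose, 30 g, 46 mm high, in the socket's mouth; lifts straight out. Origin at the centre of its lower end, z up: boss radius 14.5 mm up to z = 12 mm (in the bore), flange radius 26 mm from z = 12 to 16 mm (on the rim), round knob radius 11 mm from z = 16 to 46 mm to grip.
- lamp: LED lamp module, loose, 110 to 200 g, 84 mm high. Origin at the centre of its lower end, z up: boss radius 15 mm up to z = 26 mm; two 5 mm pins stick out along +x and -x to radius 21 mm at z = 8 mm; flange radius 27 mm from z = 26 to 30 mm; black heat sink radius 23.5 mm from z = 30 to 50 mm; orange grip above. A half turn makes no difference.
- lamp_grip (a point): Middle of the lamp's orange wing grip, on the lamp's axis, 67 mm above its lower end; axes as the lamp's. The wing is 40 mm long in x (in line with the pins), 16 mm thick in y and reaches from 50 to 84 mm; pinch it across its thickness, fingertips just above the heat sink.
- packing_block: Fixed light grey foam block 94 x 94 x 34 mm in an open carton 100 x 100 x 24 mm, with a round hole of 46 mm in its middle. The lamp stands upright in it with its flange on the foam's top, its lower end 8 mm above the bench, and lifts straight out. Origin under its centre.
- tray: Fixed open steel tray 170 (x) x 120 (y) x 22 mm, walls and floor 3 mm. Origin under its centre, z up. A pair of forceps lies in it along its +y wall, 35 to 55 mm from the middle; the rest is empty.
- lab_timer: Loose lab timer 66 x 60 x 34 mm, a bystander: leave it. Origin under its centre.
- coverslip_box: Loose small blue and white box 35 x 35 x 22 mm, a bystander: leave it. Origin under its centre.
- red_jar: Loose specimen jar with a red cap, diameter 55, 62 mm high, a bystander: leave it. Origin under its centre.
- white_jar: Loose specimen jar with a white cap, diameter 55, 62 mm high, a bystander: leave it. Origin under its centre.
Not all that is in view belongs to the job. Leave any green or yellow look-alike of the lamp alone. Of the things like the dust_plug, leave any that is black; of the rest the smaller one is meant.

How it is judged:
On the way, in this order (a step that is already met when the one before it is completed fails the run):
1. the dust plug lies in the tray, let go (x of dust_plug in the frame of tray between -0.083 and 0.083 m and y of dust_plug in the frame of tray between -0.058 and 0.058 m and z of dust_plug in the frame of tray below 0.04 m and contact force between the fingers and dust_plug below 0.1 N), for 0.2 s.
2. the lamp's pins are down through the entry slots, the spring pressed, not yet turned (z of lamp in the frame of lamp_socket below 0.0165 m and horizontal distance between lamp and lamp_socket below 0.005 m and angle between the x axis of lamp and the x axis of lamp_socket, either way round above 0.9 rad and value of joint contact_plate above 0.003 m), for 0.05 s.
At the end, for the whole second after the job is handed in: Lamp gripped (over 3 N), at rest in the socket, within 0.17 rad of its stop, upright within 0.08 rad, within 4 mm of the axis, flange within 2.5 mm of the rim, contact plate down over 7.2 mm. Dust plug at rest in the tray (z of lamp in the frame of lamp_socket below 0.0125 m and horizontal distance between lamp and lamp_socket below 0.004 m and angle between the x axis of lamp and the x axis of lamp_socket, either way round below 0.17 rad and angle between lamp's own z axis and vertical below 0.08 rad and value of joint contact_plate above 0.0072 m and contact force between the fingers and lamp above 3 N and linear speed of each of lamp, dust_plug below 0.02 m/s and x of dust_plug in the frame of tray between -0.083 and 0.083 m and y of dust_plug in the frame of tray between -0.058 and 0.058 m and z of dust_plug in the frame of tray below 0.04 m); the arm keeps its last pose, push and grip.
It fails at once if the timer, the box or a jar is moved more than 30 mm (distance of any of lab_timer, coverslip_box, red_jar, white_jar from where it was at the start of the episode above 0.03 m).
It also fails if it takes over 67 s, if anything falls off the work surface, if the arm or the gripper's body presses on something with over 40 N, if the wrist force passes 120 N, or if a joint passes its speed limit or range.

ROBOT

A 6-joint arm with a two-finger parallel gripper is mounted at the origin on a cart in front of the work surface, level with it; the furniture and walls round the work are solid. World frame = base frame: x ahead of the robot, y to its left, z up, the work surface at z = 0. Lengths are in m, angles in rad, forces in N, time in s.
With the tool pointing down it reaches from about 0.35 to 0.95 m from the base axis. Payload 17.4 kg.
Tool frame: the origin (TCP) lies at the very end of the fingers, on their centre line; the grasp point (between the pads) lies 19 mm behind it; z points along the fingers, y is the line along which they close (so a half turn about z gives the same grasp; the last joint's range is limited). The gripper opens to 93 mm and grips with 3 to 60 N. Pads are 15 mm wide; open, the fingers measure 128 mm over their backs; the gripper's body (75 mm by 188 mm) begins 65 mm behind the grasp point.
Start: joints at [-1.191, 0.116, 1.442, -0, 1.584, -0.038], TCP at [0.274, -0.617, 0.219] pointing down, gripper open.
Joint ranges: [-2.83, 2.83], [-0.83, 2.19], [0.07, 2.5], [-1.14, 4.28], [0.01, 3], [-2.97, 2.97]. Speed limits (rad/s): [1.89, 1.89, 2.22, 3.14, 3.14, 3.14].

INTERFACE

Orientations are given as a unit quaternion [w, x, y, z].
In Python, from workcell import env, eoat, vision, sign_off, nets, telemetry gives the robot as it stands. The module is installed in compiled form; this text tells all that it offers. Calls block until the motion is done:
- env.goto(position, orientation): joint-space move of the TCP to a pose.
- env.servo_line(position, rot=None, speed=0.15): straight line of the TCP; rot=None keeps the orientation; speed is the mean speed in m/s.
- env.goto_joints(angles): joint-space move.
- eoat.grip(opening): opening from 0.0 (shut) to 1.0 (fully open); the grip force is fixed at half the most; returns when the fingers have stopped.
- env.dwell(seconds).
- env.solve_ik(position, orientation): joint angles nearest the present ones, or None.
- vision.read_camera(name): name is "scene" or "top" or "wrist"; returns a dict with "pixels" (384x512x3 uint8, blue, green, red), "range_z" (384x512 float32, m along the optical axis (not along the pixel's ray), 0 where there is no reading), "fovy" (degrees; the focal length in pixels is half the picture's height over the tangent of half this angle, whatever the lens; pixels are square), "cx", "cy" (the principal point, pixels), "camera_from_world" (4x4, takes a point from world to camera coordinates). Camera axes: x right, y down, z forward; pixel columns grow to the right and rows downward; lengths in m; the calibration is good to about 2 mm. A picture is of the moment at which its call begins.
A pose or a line that the arm cannot do raises env.Unreachable and nothing moves.
- sign_off(): hands the job in; it is judged then, once.
Trained networks look in the newest picture that a camera, given by its name, has taken for a name from the list of things; names that differ only in an ending like _2 or _b are one class to them, and where a whole thing is asked for, a point or a joint stands for the part that bears it (a point fixed in the world has none). Each returns a list of dicts, best first, with "conf" (0 to 1); they miss things now and then, are a little off and sometimes report something else, mostly with a low value. They report only what shows in the picture. A call takes as long as a camera call. They do not tell look-alikes from the thing itself.
- nets.boxes_of(camera, query): "box" ([left, top, right, bottom] in pixels, round what is visible of it).
- nets.spot_point(camera, query): "centre" ([row, column] in pixels: a listed point, or the origin of a listed thing).
Readings, each from a call of its own:
- telemetry.get_time(): time.
- telemetry.get_joints(): joint angles.
- telemetry.get_dq(): joint speeds.
- telemetry.get_joint_efforts(): joint torques, N m.
- telemetry.get_position(): TCP position.
- telemetry.get_tcp_rot(): TCP orientation.
- telemetry.get_ft_force(): force on the tool from outside, world axes, zero at the start.
- telemetry.get_ft_torque(): the same for the moment, N m.
- telemetry.get_grip_width(): opening from 0.0 (shut) to 1.0 (fully open).
- telemetry.get_grasp_force(): force on a finger pad.
Only numpy, scipy, OpenCV 4.12 (cv2) and the standard library are available. Lean on these libraries where they do the work, as an engineer would, in place of code of your own. Each camera call takes 0.05 s, during which the arm holds its last target. There are 200 camera calls.

## Working session

There is one attempt and no reset: what is moved stays moved. The work goes in short steps, each a Python script; the robot and the scene stay as the last script left them, time stands still between calls to the robot, and variables do not carry over. Pictures are saved under pics/ and viewed, at most 10 in all, crops included, and the job is handed in when it is done.

```bash
mkdir -p pics; cat > h.py <<'E'
import numpy as np, cv2
from workcell import env, eoat, vision, sign_off, nets, telemetry
def cam(n):
    d=vision.read_camera(n); d['f']=d['pixels'].shape[0]/2/np.tan(np.radians(d['fovy'])/2)
    d['wfc']=np.linalg.inv(d['camera_from_world']); return d
def cloud(d):
    z=d['range_z']; v,u=np.mgrid[:z.shape[0],:z.shape[1]]
    P=np.stack([(u-d['cx'])/d['f']*z,(v-d['cy'])/d['f']*z,z],-1)
    W=P@d['wfc'][:3,:3].T+d['wfc'][:3,3]; W[z<=0]=np.nan; return W
def on_plane(d,r,c,h):
    ray=d['wfc'][:3,:3]@np.array([(c-d['cx'])/d['f'],(r-d['cy'])/d['f'],1]); o=d['wfc'][:3,3]
    return o+ray*(h-o[2])/ray[2]
def proj(d,p):
    q=d['camera_from_world']@np.r_[p,1]; return q[:2]/q[2]*d['f']+[d['cx'],d['cy']]
E
cat > a.py <<'E'
from h import *
for n in ['top','scene']:
    d=cam(n); cv2.imwrite(f'pics/{n}0.png',d['pixels']); W=cloud(d); np.save(n+'.npy',W)
    for q in ['light_source','lamp_socket','dust_plug','lamp','packing_block','tray','lab_timer','red_jar','white_jar','coverslip_box']:
        for b in nets.boxes_of(n,q)[:4]: 
            l,t,r,bo=map(int,b['box']); w=W[(t+bo)//2,(l+r)//2]
            print(n,q,round(b['conf'],2),[l,t,r,bo],w.round(3))
    for q in ['socket_slot','socket_rim','lamp_grip','dust_plug']:
        for b in nets.spot_point(n,q)[:4]:
            r,c=b['centre']; print(n,'pt',q,round(b['conf'],2),round(r),round(c),W[int(r),int(c)].round(3))
print(telemetry.get_time(),telemetry.get_tcp_rot())
E
python3 a.py
```

```text
top light_source 0.93 [215, 144, 275, 228] [0.584 0.016 0.13 ]
top lamp_socket 0.74 [230, 176, 260, 204] [0.574 0.016 0.132]
top dust_plug 0.84 [234, 178, 252, 198] [0.579 0.021 0.129]
top dust_plug 0.72 [231, 175, 259, 205] [0.574 0.016 0.132]
top dust_plug 0.7 [212, 97, 239, 125] [0.794 0.07  0.048]
top dust_plug 0.68 [182, 170, 201, 193] [0.609 0.162 0.044]
top lamp 0.78 [319, 166, 336, 187] [ 0.613 -0.194  0.067]
top lamp 0.72 [341, 212, 358, 233] [ 0.494 -0.245  0.076]
top lamp 0.7 [293, 229, 312, 246] [ 0.458 -0.124  0.079]
top lamp 0.46 [230, 176, 257, 201] [0.579 0.021 0.129]
top packing_block 0.94 [326, 196, 368, 246] [ 0.497 -0.243  0.058]
top tray 0.63 [133, 202, 186, 268] [ 0.468  0.256 -0.002]
top lab_timer 0.72 [229, 252, 261, 284] [0.378 0.023 0.027]
top red_jar 0.76 [324, 127, 347, 152] [ 0.711 -0.218  0.061]
top white_jar 0.61 [365, 122, 389, 146] [ 0.722 -0.328  0.063]
top coverslip_box 0.64 [366, 280, 381, 294] [ 0.323 -0.313  0.02 ]
top pt socket_slot 0.67 182 240 [0.598 0.03  0.099]
top pt socket_rim 0.52 188 247 [0.582 0.014 0.128]
top pt socket_rim 0.46 186 244
[... 1135 characters left out ...]
cene red_jar 0.55 [268, 252, 288, 283] [ 0.722 -0.246  0.05 ]
scene white_jar 0.97 [258, 281, 284, 313] [ 0.735 -0.353  0.062]
scene coverslip_box 0.66 [114, 254, 135, 271] [ 0.329 -0.317  0.023]
scene pt socket_slot 0.78 185 266 [0.607 0.028 0.096]
scene pt socket_rim 0.62 189 256 [ 0.587 -0.006  0.1  ]
scene pt lamp_grip 0.87 217 199 [ 0.467 -0.146  0.074]
scene pt lamp_grip 0.6 244 242 [ 0.618 -0.22   0.077]
scene pt dust_plug 0.69 186 280 [0.62  0.148 0.019]
scene pt dust_plug 0.56 189 256 [ 0.587 -0.006  0.1  ]
scene pt dust_plug 0.52 194 257 [ 0.594 -0.009  0.085]
scene pt dust_plug 0.5 210 332 [ 0.857 -0.461  0.406]
1.5 [ 2.78865354e-07  9.78262565e-01  2.07370090e-01 -8.69737879e-06]
```

```bash
python3 -c "
import cv2
a=cv2.imread('pics/top0.png')[90:300,120:400]; cv2.imwrite('pics/topc.png',cv2.resize(a,None,fx=2.8,fy=2.8,interpolation=2))"
```

```text
(no output)
```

View pics/topc.png

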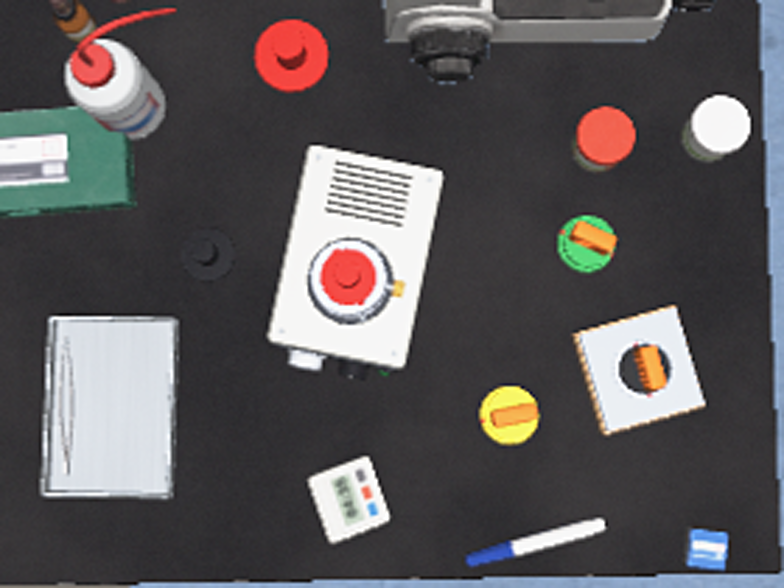

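Candidates in the top picture:
- **Plug:** the red one in the socket at about (244,187), the larger red one at (224,109), and the black one at (194,181). I choose the one in the socket.
- **Lamp:** the one with the black heat sink in the foam block at about (351,222), the green one at (328,177), and the yellow one at (303,238). I choose the one in the block.

Next I go above the socket for a close look.

```bash
cat >> h.py <<'E'
def quat(a): return np.array([0,np.cos(a/2),np.sin(a/2),0])  # tool x at yaw a, closing line at a+-90deg
E
python3 - <<'E'
from h import *
q=[ (round(a,2), None if (s:=env.solve_ik([.578,.016,.3],quat(a))) is None else s.round(2)) if True else 0 for a in (-1.57,-0.5,0,0.5,1.57)] 
print(q)
env.goto([.55,.016,.33],quat(0))
d=cam('wrist'); cv2.imwrite('pics/w1.png',d['pixels']); W=cloud(d); np.save('w1.npy',W)
print(d['wfc'].round(3), d['f'], telemetry.get_time())
# knob top, plug flange
hsv=cv2.cvtColor(d['pixels'],cv2.COLOR_BGR2HSV); red=((hsv[...,0]<8)|(hsv[...,0]>172))&(hsv[...,1]>130)
z=W[...,2]
for lo,hi in((.122,.14),(.094,.106)):
    m=red&(z>lo)&(z<hi)&(np.hypot(W[...,0]-.578,W[...,1]-.016)<.06); p=W[m]; print(m.sum(),p.min(0),p.max(0),np.median(p,0)); 
    if m.sum(): print(cv2.minEnclosingCircle(p[:,:2].astype(np.float32)))
E
```

```text
[(-1.57, None), (-0.5, array([-0.02, -0.1 ,  1.53, -0.  ,  1.71,  2.05])), (0, array([-0.02, -0.1 ,  1.53, -0.  ,  1.71,  1.55])), (0.5, array([-0.02, -0.1 ,  1.53, -0.  ,  1.71,  1.05])), (1.57, array([-0.02, -0.1 ,  1.53, -0.  ,  1.71, -0.02]))]
[[-0.    -0.962 -0.273  0.626]
 [-1.     0.001 -0.002  0.016]
 [ 0.002  0.273 -0.962  0.496]
 [ 0.     0.     0.     1.   ]] 339.4147433227567 4.0333
325 [0.57256198 0.0089789  0.12438214] [0.59304959 0.03050323 0.13260384] [0.58331112 0.01974158 0.13030029]
((0.5828198194503784, 0.01972826197743416), 0.011023266240954399)
1160 [ 0.55696222 -0.00440233  0.09499943] [0.60804341 0.04448928 0.10566597] [0.58561968 0.02009632 0.10029376]
((0.5830245614051819, 0.01930616982281208), 0.027840908616781235)
```

View pics/w1.png

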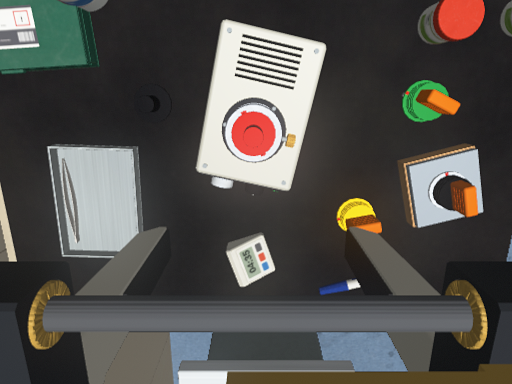

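The picture shows the red plug in the socket at about (254,132). Its knob radius measures 11 mm, so it is the smaller one. The tray is at (95,200) with the forceps along its left (+y) wall, and the lamp is in the block at (460,192). I'll take the plug now.

```bash
python3 - <<'E'
from h import *
a=np.pi/2; d=cam('top'); t=on_plane(d,235,159.5,.022); print('tray',t)
env.goto([.583,.0195,.17],quat(a)); env.servo_line([.583,.0195,.104],speed=.12)
eoat.grip(0.0); print(telemetry.get_grip_width(),telemetry.get_grasp_force(),telemetry.get_ft_force())
env.servo_line([.583,.0195,.20],speed=.15)
print(telemetry.get_grip_width(),telemetry.get_grasp_force(),telemetry.get_time())
env.goto([t[0],t[1]-.02,.13],quat(a)); 
d=cam('wrist'); cv2.imwrite('pics/w2.png',d['pixels'])
env.servo_line([t[0],t[1]-.02,.028],speed=.12)
eoat.grip(0.45); env.servo_line([t[0],t[1]-.02,.15],speed=.25)
d=cam('wrist'); print(telemetry.get_grip_width(),telemetry.get_time()); cv2.imwrite('pics/w3.png',np.hstack([cv2.resize(cv2.imread('pics/w2.png'),(400,300)),cv2.resize(d['pixels'],(400,300))]))
E
```

```text
tray [0.4683451  0.24903148 0.022     ]
0.2282813602650258 30.000077784061432 [-0.17551139 -0.37106609 -0.19969954]
0.23041689277277153 29.999976754188538 8.0833
0.450214315963502 11.3833
```

View pics/w3.png

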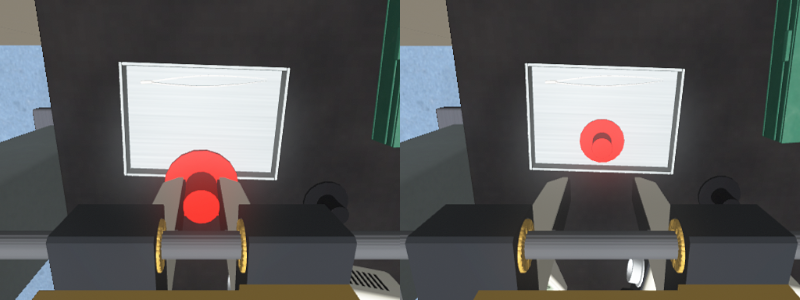

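The plug stands upright in the tray at about (602,140) in the right half, clear of the forceps. Next I look at the empty socket and the lamp from close by.

```bash
cat > b.py <<'E'
from h import *
ims=[]
for n,(x,y) in dict(sock=(.53,.0195),lamp=(.445,-.245)).items():
    env.goto([x,y,.24],quat(0)); d=cam('wrist'); W=cloud(d); np.save(n+'.npy',W); np.save(n+'im.npy',d['pixels'])
    import pickle; pickle.dump({k:d[k] for k in('f','cx','cy','wfc','camera_from_world','pixels','range_z')},open(n+'.pkl','wb'))
    for q in (['socket_slot','socket_rim','lamp_socket'] if n=='sock' else ['lamp_grip','lamp']):
        for b in nets.spot_point('wrist',q)[:4]:
            r,c=b['centre']; h={'socket_slot':.096,'socket_rim':.096,'lamp_socket':.06,'lamp_grip':.075,'lamp':.008}[q]
            print(q,round(b['conf'],2),round(r),round(c),on_plane(d,r,c,h).round(4))
    c=proj(d,[.583,.0195,.096] if n=='sock' else [.5,-.25,.08]).astype(int); print(c)
    ims.append(cv2.resize(d['pixels'][max(c[1]-64,0):max(c[1]-64,0)+128,c[0]-64:c[0]+64],(400,400),interpolation=cv2.INTER_CUBIC))
cv2.imwrite('pics/c1.png',np.hstack(ims)); print(telemetry.get_time())
E
python3 b.py
```

```text
socket_slot 0.55 102 246 [0.5996 0.0304 0.096 ]
socket_rim 0.7 123 260 [0.5812 0.0179 0.096 ]
socket_rim 0.59 102 245 [0.5993 0.0306 0.096 ]
lamp_socket 0.92 119 258 [0.5823 0.0197 0.06  ]
[257 120]
lamp_grip 0.94 160 141 [ 0.4587 -0.1291  0.075 ]
lamp_grip 0.57 123 265 [ 0.4953 -0.2515  0.075 ]
lamp 0.98 2 220 [ 0.6157 -0.2052  0.008 ]
lamp 0.93 117 263 [ 0.497  -0.2508  0.008 ]
lamp 0.72 152 161 [ 0.4568 -0.1306  0.008 ]
[263 118]
13.875
```

View pics/c1.png

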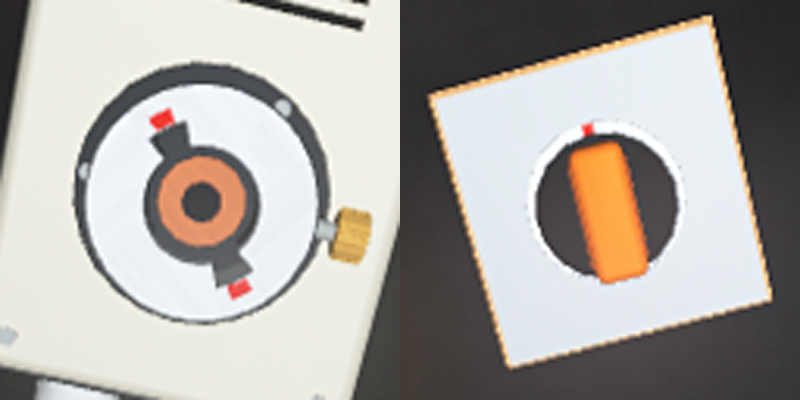

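The left crop shows the empty socket with red marks at about (162,118) and (239,289), and the clamp screw at (350,235). The right crop shows the lamp's orange wing centred at about (608,212), with its red pin mark at (588,129). I'll measure both.

```bash
cat > m.py <<'E'
from h import *
import pickle
def load(n): return pickle.load(open(n+'.pkl','rb'))
def slots(d):
    hsv=cv2.cvtColor(d['pixels'],cv2.COLOR_BGR2HSV); W=cloud(d)
    m=((hsv[...,0]<8)|(hsv[...,0]>172))&(hsv[...,1]>140)&(abs(W[...,2]-.096)<.01)&(np.hypot(W[...,0]-.583,W[...,1]-.0195)<.04)
    n,l,s,c=cv2.connectedComponentsWithStats(m.astype(np.uint8)); k=1+np.argsort(-s[1:,4])[:2]
    P=[on_plane(d,c[i][1],c[i][0],.096) for i in k]; v=P[0]-P[1]
    print(s[k,4],np.round(P,4)); return (P[0]+P[1])/2,np.arctan2(v[1],v[0]),np.linalg.norm(v)
def wing(d,xy,top):
    hsv=cv2.cvtColor(d['pixels'],cv2.COLOR_BGR2HSV); W=cloud(d)
    m=(hsv[...,0]>5)&(hsv[...,0]<22)&(hsv[...,1]>150)&(abs(W[...,2]-top)<.004)&(np.hypot(W[...,0]-xy[0],W[...,1]-xy[1])<.035)
    v,u=np.nonzero(m); P=np.array([on_plane(d,a,b,top)[:2] for a,b in zip(v,u)],np.float32)
    c,(w,h),an=cv2.minAreaRect(P); b=cv2.boxPoints((c,(w,h),an)); e=max([b[1]-b[0],b[2]-b[1]],key=np.linalg.norm)
    return c,(w,h),np.arctan2(e[1],e[0])
E
python3 - <<'E'
from m import *
print(slots(load('sock'))); d=load('lamp'); print(wing(d,(.497,-.25),.092))
W=cloud(d); m=(np.hypot(W[...,0]-.497,W[...,1]+.25)<.06); print([ (lo,np.nanmedian(W[...,2][m&(W[...,2]>lo)&(W[...,2]<lo+.02)])) for lo in(.03,.08)])
for a in(-3.14,-2.6,-1.57,-.3,0,1.57,2,3.14): s=env.solve_ik([.497,-.25,.2],quat(a)); print(a,None if s is None else s.round(2))
E
```

```text
[25 21] [[0.6064 0.0313 0.096 ]
 [0.5585 0.0093 0.096 ]]
(array([0.58245546, 0.02027657, 0.096     ]), np.float64(0.4308322641015131), np.float64(0.05270242191480637))
((0.4977990984916687, -0.25189170241355896), (0.03919660672545433, 0.01602204702794552), np.float32(0.24943784))
[(0.03, np.float64(0.03438968404798154)), (0.08, np.float64(0.09203557275235152))]
-3.14 [-0.51 -0.14  1.72 -0.    1.56 -2.08]
-2.6 [-0.51 -0.14  1.72 -0.    1.56 -2.62]
-1.57 [-0.51 -0.14  1.72 -0.    1.56  2.63]
-0.3 [-0.51 -0.14  1.72 -0.    1.56  1.36]
0 [-0.51 -0.14  1.72 -0.    1.56  1.06]
1.57 [-0.51 -0.14  1.72 -0.    1.56 -0.51]
2 [-0.51 -0.14  1.72 -0.    1.56 -0.94]
3.14 [-0.51 -0.14  1.72 -0.    1.56 -2.08]
```

```bash
cat > p.py <<'E'
from h import *
S=np.array([.5827,.020]); A=0.431
def st(t): print(t,telemetry.get_position().round(4),telemetry.get_ft_force().round(2),telemetry.get_ft_torque().round(2),round(telemetry.get_grip_width(),4),round(telemetry.get_grasp_force(),1),telemetry.get_time())
E
python3 - <<'E'
from p import *
L=[.4978,-.2519]; q=quat(.2494)
env.goto([*L,.16],q); eoat.grip(1.0); env.servo_line([*L,.060],speed=.1); st('at')
eoat.grip(0.0); st('grip')
env.servo_line([*L,.20],speed=.12); st('lift')
env.goto([*S,.20],quat(A)); env.servo_line([*S,.155],speed=.1); st('over')
d=cam('wrist'); cv2.imwrite('pics/w4.png',d['pixels']); d=cam('scene'); c=proj(d,[*S,.12]).astype(int)
cv2.imwrite('pics/w5.png',np.hstack([cv2.resize(cv2.imread('pics/w4.png'),(400,300)),cv2.resize(d['pixels'][c[1]-45:c[1]+45,c[0]-60:c[0]+60],(400,300),interpolation=2)]))
E
```

```text
at [ 0.4981 -0.2521  0.0608] [-0.26 -0.38 -0.02] [ 0.01 -0.03  0.05] 1.0028 0.0 16.45
grip [ 0.4978 -0.2519  0.06  ] [-0.25  1.01  0.32] [ 0.06 -0.02 -0.02] 0.1659 30.0 17.625
lift [ 0.4976 -0.2518  0.1991] [-0.1  0.2 -2.1] [ 0. -0. -0.] 0.1692 30.0 18.9417
over [0.5827 0.0199 0.1551] [-0.22 -0.7  -1.61] [-0.02 -0.01 -0.05] 0.1689 30.0 20.6417
```

View pics/w5.png

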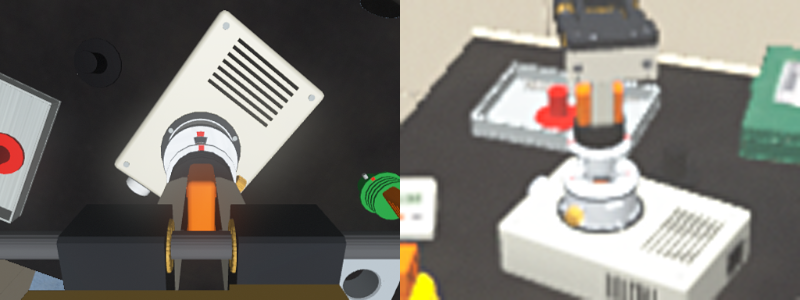

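The lamp is held upright over the socket. In the left view its red pin mark at about (200,148) lines up with the red slot mark at (200,133). I'll lower it with a force check.

```bash
python3 - <<'E'
from p import *
for z in (.145,.140,.136,.133,.130,.127,.124):
    env.servo_line([*S,z],speed=.03); st(z)
    if z>=.133 and telemetry.get_ft_force()[2]>4: print('blocked'); env.servo_line([*S,z+.006],speed=.05); break
E
```

```text
0.145 [0.5826 0.02   0.1448] [-0.46  0.31 -0.85] [-0.06 -0.08  0.03] 0.1724 30.0 21.225
0.14 [0.5826 0.02   0.1397] [-0.27 -0.83 -1.7 ] [-0.01  0.    0.08] 0.1727 30.0 21.5417
0.136 [0.5826 0.02   0.1358] [-0.16  0.47 -1.45] [-0.03  0.03 -0.05] 0.1711 30.0 21.825
0.133 [0.5826 0.02   0.1328] [ 0.55  0.37 -1.76] [-0.03 -0.05 -0.02] 0.1699 30.0 22.075
0.13 [0.5829 0.02   0.1304] [-0.63  0.32  2.9 ] [-0.05  0.14  0.05] 0.1713 30.0 22.325
0.127 [0.583  0.02   0.1274] [-0.62 -0.26  5.63] [ 0.01  0.03 -0.02] 0.17 30.0 22.575
0.124 [0.583  0.02   0.1246] [-0.14 -0.55  7.81] [0.03 0.25 0.04] 0.1706 30.0 22.825
```

```bash
python3 - <<'E'
from p import *
env.servo_line([*S,.1222],speed=.03); st('down'); env.dwell(.1)
for k in range(1,8):
    a=A-1.31*k/7; env.goto([*S,.1222],quat(a)); st(round(a,3))
E
```

```text
down [0.583 0.02  0.123] [-1.78  0.06  9.24] [-0.02  0.34 -0.05] 0.1648 30.0 23.075
0.244 [0.5832 0.02   0.1232] [-0.67 -0.97  9.3 ] [ 0.01  0.17 -0.05] 0.1724 30.0 23.475
0.057 [0.5832 0.02   0.1232] [0.18 0.16 8.82] [ 0.01  0.11 -0.  ] 0.1645 30.0 23.775
-0.13 [0.5832 0.02   0.1232] [-0.91 -0.14  9.19] [ 0.03  0.08 -0.06] 0.1712 30.0 24.075
-0.318 [0.5832 0.02   0.1232] [-0.11 -0.21  9.03] [ 0.04  0.05 -0.07] 0.1656 30.0 24.375
-0.505 [0.5832 0.02   0.1232] [-0.45 -0.36  9.15] [ 0.01  0.05 -0.09] 0.1705 30.0 24.675
-0.692 [0.5832 0.02   0.1232] [ 0.96 -0.69  9.55] [ 0.01  0.1  -0.01] 0.173 30.0 24.975
-0.879 [0.5829 0.0198 0.1232] [-2.53 -1.34  9.67] [-0.22  0.62 -0.01] 0.1709 30.0 25.275
```

```bash
python3 - <<'E'
from p import *
a=-.879
for k in range(5):
    a-=.04; env.goto([*S,.1222],quat(a)); env.dwell(.1); st(round(a,3))
    if abs(telemetry.get_ft_torque()[2])>.35: break
for z in (.121,.120,.119,.118,.117):
    env.goto([*S,z],quat(a)); env.dwell(.15); st(z)
    if telemetry.get_ft_force()[2]>18: break
q=telemetry.get_tcp_rot(); print('yaw',2*np.arctan2(q[2],q[1]))
d=cam('wrist'); cv2.imwrite('pics/w6.png',d['pixels']); d=cam('scene'); c=proj(d,[*S,.1]).astype(int)
cv2.imwrite('pics/w7.png',np.hstack([cv2.resize(cv2.imread('pics/w6.png'),(400,300)),cv2.resize(d['pixels'][c[1]-45:c[1]+45,c[0]-60:c[0]+60],(400,300),interpolation=2)]))
E
```

```text
-0.919 [0.5829 0.0197 0.1232] [-3.36 -2.26 10.18] [-0.34  0.62  0.38] 0.1656 30.1 25.625
0.121 [0.5829 0.0197 0.1222] [-4.14 -2.04 11.5 ] [-0.35  0.9   0.4 ] 0.1673 30.1 26.025
0.12 [0.583  0.0197 0.1219] [-6.98 -2.75 19.26] [-0.45  1.49  0.34] 0.1727 30.1 26.425
yaw -0.9187581494743366
```

View pics/w7.png

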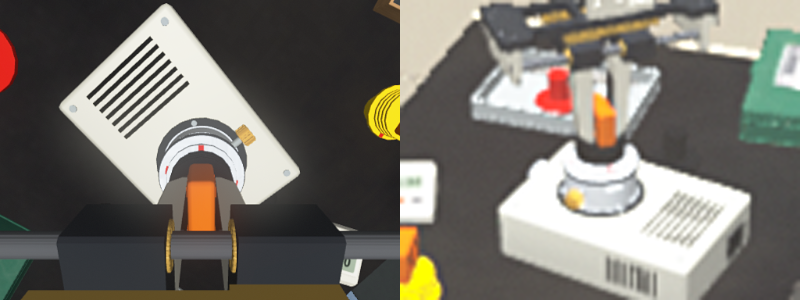

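The flange sits on the rim: the vertical force jumped to 19 N and the twist torque shows the stop. The red plug is still in the tray. I'll hand in.

```bash
python3 - <<'E'
from p import *
env.dwell(.3); st('hold'); print(sign_off())
E
```

```text
hold [0.583  0.0197 0.122 ] [-7.39 -2.29 19.2 ] [-0.35  1.49  0.38] 0.1696 30.1 26.825
the job is handed in; nothing more can be done
None
```

The job is handed in at about 27 s: the red dust plug is in the tray, and the lamp is turned to its stop, pressed down on the rim with about 19 N and still gripped; no verdict came back.

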